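# Stack the colour pots and lid them

### The job

Put the puppet painter's colour pots away as one tower on the round log stand: first seat the largest pot in the recess of the stand, then the middle-sized pot in the mouth of the large one, then the smallest in the mouth of that, and last the knobbed lid on the smallest pot, each fully down and upright. Leave the mallet, the green dish and the amber jar where they are.

Things in the scene. Friction and masses are not known exactly. Their poses are not given: they have to be found in the camera images.
- stand: Round slice of log, fixed: dark bark side 112 mm across, pale top face at 30 mm above the table, with a round recess 38 mm across and 10 mm deep in its middle that takes a pot's foot. A pot seated in it has its origin 24 mm above the stand's origin. Origin: centre of its underside, on the table; z up.
- pot_large: Largest of three plain white round porcelain pots, upright; 70 mm across, 42 mm high in all, 200 g. Foot below: 6 mm high plug, 32 mm across tapering to 29 at the bottom, under a flat shoulder. Round mouth in the top: 38 mm across, 30 mm deep. Same foot and mouth on all pots; seated, its origin lies 36 mm above that of the pot beneath. Sides upright. Origin: centre of the foot's underside; z up.
- pot_medium: Middle-sized of three plain white round porcelain pots, upright; 59 mm across, 42 mm high in all, 150 g. Foot below: 6 mm high plug, 32 mm across tapering to 29 at the bottom, under a flat shoulder. Round mouth in the top: 38 mm across, 30 mm deep. Same foot and mouth on all pots; seated, its origin lies 36 mm above that of the pot beneath. Sides upright. Origin: centre of the foot's underside; z up.
- pot_small: Smallest of three plain white round porcelain pots, upright; 48 mm across, 42 mm high in all, 100 g. Foot below: 6 mm high plug, 32 mm across tapering to 29 at the bottom, under a flat shoulder. Round mouth in the top: 38 mm across, 30 mm deep. Same foot and mouth on all pots; seated, its origin lies 36 mm above that of the pot beneath. Sides upright. Origin: centre of the foot's underside; z up.
- lid: White porcelain lid, right way up: plug below (6 mm high, 32 mm across tapering to 29), a disc 45 mm across from 6 to 12 mm above the origin, and an upright round knob 16 mm across from 12 to 40 mm above the origin to hold it by; 50 g. It fits into any pot's mouth; seated, its origin is 36 mm above that pot's origin. Origin: centre of the underside of the plug; z up.
- mallet: Bystander, loose: wooden mallet lying on the table beside the work, 46 mm square head 100 mm long and round handle 130 mm long. Origin: on the table below where handle and head join; x points from there along the head, the handle runs along -x.
- dish: Bystander, loose: shallow green glazed dish, 130 mm across, 22 mm high. Origin: centre of its underside.
- jar: Bystander, loose: closed amber jar with a dark metal cap, 52 mm across, 70 mm high. Origin: centre of its underside.
Things that resemble listed ones, but are neither listed nor needed, are in the scene too. What is shaped like the pot_small but blue or yellow is not meant.

How it is judged:
By the outcome, as a careful person would: the job done as asked, in the order asked, and still so for the second after the job is handed in, with the robot touching nothing.
It also fails if it takes over 128 s, if anything falls off the work surface, if the arm or the gripper's body presses on something with over 40 N, if the wrist force passes 120 N, or if a joint passes its speed limit or range.

### The arm

A 6-joint arm with a two-finger parallel gripper is mounted at the origin on the work surface. World frame = base frame: x ahead of the robot, y to its left, z up, the work surface at z = 0. Lengths are in m, angles in rad, forces in N, time in s.
With the tool pointing down it reaches from about 0.275 to 0.75 m from the base axis. Payload 10.2 kg.
Tool frame: the origin (TCP) lies midway between the tips of the shut fingers; the grasp point (between the pads) lies 19 mm behind it (env.hold_point_z is the distance from the TCP to the grasp point, in m); z points along the fingers, y is the line along which they close (so a half turn about z gives the same grasp; the last joint's range is limited). The gripper opens to 85 mm and grips with 20 to 120 N. Pads are 22 mm wide; open, the fingers measure 114 mm over their backs; the gripper's body (76 mm by 85 mm) begins 54 mm behind the grasp point. The pads swing forward as they close: fully open they stand 13 mm farther back than shut.
Start: joints at [-1.524, 0.313, 1.498, -0, 1.331, -0.223], TCP at [0.14, -0.506, 0.231] pointing down, gripper open.
Joint ranges: [-2.94, 2.94], [-0.97, 2.17], [0.19, 2.56], [-1.23, 4.37], [0.02, 3.11], [-2.88, 2.88]. Speed limits (rad/s): [2.39, 2.39, 3.01, 3.14, 3.14, 3.14].

### API

Orientations are given as a unit quaternion [x, y, z, w].
In Python, from bench import env, kinematics, monitor, eyes, job gives the robot as it stands. The module is installed in compiled form; this text tells all that it offers. Calls block until the motion is done:
- env.reach(position, orientation): joint-space move of the TCP to a pose.
- env.movel(position, velocity=0.15, frame=None, guard=None): straight line of the TCP; frame=None keeps the orientation; velocity is the mean speed in m/s. With guard (N) it stops when the force on the tool has changed by that much, and returns True; else False.
- env.set_joints(angles): joint-space move.
- env.release() and env.close_gripper(effort=None): open the fingers fully, or close them until they stop; effort is the grip in N (None keeps the last).
- env.hold(seconds).
- kinematics.ik(position, orientation): joint angles nearest the present ones, or None.
- monitor.sense(): the state.
- eyes.grab_frame(name): name is "scene" or "side" or "wrist"; returns a dict with "frame" (384x512x3 uint8, red, green, blue), "mtx" (3x3 intrinsics, pixels), "view" (4x4, takes a point from world to camera coordinates). Camera axes: x right, y down, z forward; pixel columns grow to the right and rows downward; lengths in m; the calibration is good to about 2 mm. A picture is of the moment at which its call begins. There is no depth.
A pose or a line that the arm cannot do raises env.MotionError and nothing moves.
- job.hand_in(): hands the job in; it is judged then, once.
The state is a dict: "clock": time; "joints": joint angles; "qvel": joint speeds; "joint_efforts": joint torques, N m; "position": TCP position; "ee_rot": TCP orientation; "contact_force": force on the tool from outside, world axes, zero at the start; "ft_torque": the same for the moment, N m; "finger_gap": opening from 0.0 (shut) to 1.0 (fully open); "gripper_force": force on a finger pad.
Only numpy, scipy, OpenCV 4.12 (cv2) and the standard library are available. Lean on these libraries where they do the work, as an engineer would, in place of code of your own. Each camera call takes 0.05 s, during which the arm holds its last target. There are 200 camera calls.

## Working session

There is one attempt and no reset: what is moved stays moved. The work goes in short steps, each a Python script; the robot and the scene stay as the last script left them, time stands still between calls to the robot, and variables do not carry over. Pictures are saved under pics/ and viewed, at most 14 in all, crops included, and the job is handed in when it is done.

```bash
mkdir -p pics
python3 - <<'E'
from bench import eyes,monitor
import cv2,numpy as np
for n in("scene","side"):
    f=eyes.grab_frame(n); np.savez(f"{n}0.npz",**f)
    cv2.imwrite(f"pics/{n}0.png",cv2.resize(f["frame"][:,:,::-1],(800,600),interpolation=cv2.INTER_CUBIC))
    v=f["view"]; print(n,(-v[:3,:3].T@v[:3,3]).round(3),f["mtx"].round(1).tolist(), v[2,:3].round(2))
print(monitor.sense())
E
```

```text
scene [ 0.98  -0.364  0.629] [[346.5, 0.0, 256.1], [0.0, 346.5, 199.6], [0.0, 0.0, 1.0]] [-0.47  0.46 -0.75]
side [0.509 0.712 0.819] [[350.2, 0.0, 248.2], [0.0, 350.2, 194.4], [0.0, 0.0, 1.0]] [ 0.09 -0.67 -0.74]
{'clock': 0.1, 'joints': array([-1.52438537e+00,  3.13416119e-01,  1.49832854e+00,  1.18101596e-05,
        1.33095489e+00, -2.23385482e-01]), 'qvel': array([ 0.00051757, -0.00304648, -0.00204818, -0.00076758,  0.00157316,
        0.00095536]), 'joint_efforts': array([ 2.90333104e-03, -4.12900579e+01, -2.60139388e+01, -1.51718682e-04,
        3.04970876e-03,  6.09856954e-06]), 'position': array([ 0.13991976, -0.50579864,  0.23079326]), 'ee_rot': array([ 9.90915062e-01,  1.34488040e-01,  5.46216888e-05, -5.50771764e-04]), 'contact_force': array([-0.1052682 ,  0.62919867,  0.03866768]), 'ft_torque': array([-0.02720511, -0.00143789, -0.02724966]), 'gripper_force': 0.0, 'finger_gap': 1.005384490696212}
```

View pics/scene0.png

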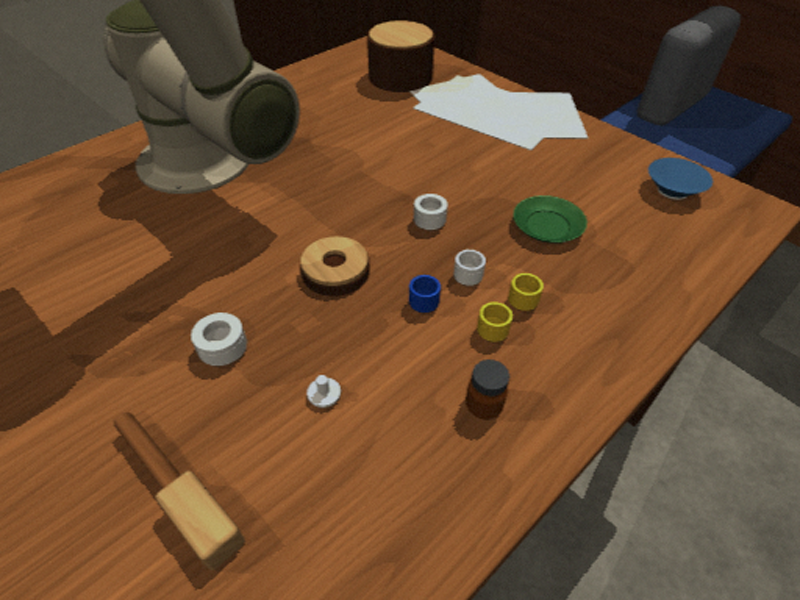

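View pics/side0.png

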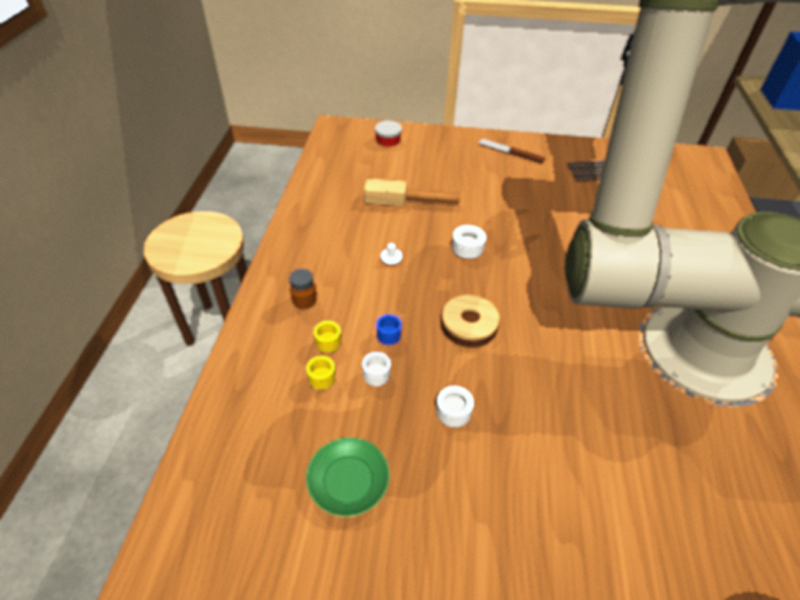

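The scene view (800x600) shows these candidates:
- **White pots:** (218,338), (430,212) and (470,267), apparently large, medium and small.
- **Same-shaped decoys:** blue at (425,293), yellow at (494,321) and (526,291).
- **White lid:** (323,392).
- **Stand:** (335,262). The tall log at (400,55) is a background object.

The diameters I fit next will check which white pot is which.

```bash
cat > h.py <<'E'
import numpy as np,cv2
from scipy.optimize import least_squares
def cam(f):
    v=f["view"]; return -v[:3,:3].T@v[:3,3]
def rays(f,uv,z):
    uv=np.atleast_2d(uv).astype(float); v=f["view"]
    d=np.c_[uv,np.ones(len(uv))]@np.linalg.inv(f["mtx"]).T@v[:3,:3]
    c=cam(f); return (c+d*((z-c[2])/d[:,2])[:,None])[:,:2]
def proj(f,p):
    q=f["mtx"]@(f["view"]@np.r_[p,1])[:3]; return q[:2]/q[2]
def white(f):
    h=cv2.cvtColor(f["frame"],cv2.COLOR_RGB2HSV); return ((h[...,1]<70)&(h[...,2]>90)).astype(np.uint8)
def pale(f):
    h=cv2.cvtColor(f["frame"],cv2.COLOR_RGB2HSV); return ((h[...,0]>=12)&(h[...,0]<30)&(h[...,2]>150)&(h[...,1]<165)).astype(np.uint8)
def comp(mask,seed):
    n,l,s,c=cv2.connectedComponentsWithStats(mask)
    ok=[i for i in range(1,n) if s[i,4]>25]
    i=min(ok,key=lambda i:np.hypot(*(c[i]-seed))); m=(l==i).astype(np.uint8)
    return m
def rim(f,m,z,full=False):
    """circle through far half of silhouette cast onto plane z -> centre, radius, rms"""
    k=max(cv2.findContours(m,cv2.RETR_EXTERNAL,cv2.CHAIN_APPROX_NONE)[0],key=len)
    k=cv2.convexHull(k)[:,0].astype(float)
    # densify hull, half-pixel outward handled by +-: contour px are inside ones
    k=np.concatenate([np.linspace(a,b,12)[:-1] for a,b in zip(k,np.roll(k,-1,0))])
    k+=0.5*(k-k.mean(0))/np.linalg.norm(k-k.mean(0),axis=1)[:,None]
    p=rays(f,k,z); c0=p.mean(0); u=c0-cam(f)[:2]; u/=np.linalg.norm(u)
    c=c0
    for _ in range(4):
        q=p if full else p[(p-c)@u>0.002]
        r=least_squares(lambda x:np.hypot(*(q-x[:2]).T)-x[2],[*c,.03],loss="soft_l1",f_scale=.001)
        c=r.x[:2]
    return r.x[:2],r.x[2],np.sqrt(np.mean(r.fun**2))
E
python3 - <<'E'
from h import *
F={n:dict(np.load(n+"0.npz")) for n in("scene","side")}
S={"large":((218,338),(469,241),.042),"medium":((430,212),(455,406),.042),"small":((470,267),(376,369),.042),"lid":((323,392),(391,255),.012),"stand":((335,262),(470,318),.03)}
for k,(a,b,z) in S.items():
    for n,s in zip(F,(a,b)):
        f=F[n]; m=comp((pale if k=="stand" else white)(f),np.array(s)*.64)
        c,r,e=rim(f,m,z,k=="stand"); print(k,n,m.sum(),c.round(4),"D %.1f mm rms %.2f"%(2e3*r,1e3*e))
im=F["scene"]["frame"][110:275,110:355,::-1]
cv2.imwrite("pics/crop.png",cv2.resize(im,None,fx=3.2,fy=3.2,interpolation=cv2.INTER_CUBIC))
E
```

```text
large scene 857 [-681.4573  245.2561] D 60.0 mm rms nan
large side 383 [ 0.4596 -0.2182] D 72.3 mm rms 0.85
medium scene 388 [0.4665 0.2074] D 59.8 mm rms 0.41
medium side 511 [0.4642 0.2085] D 62.9 mm rms 0.52
small scene 372 [0.6085 0.1515] D 49.2 mm rms 0.59
small side 328 [0.606  0.1502] D 50.8 mm rms 0.37
lid scene 334 [ 0.6213 -0.1569] D 42.6 mm rms 1.05
lid side 142 [ 0.6283 -0.1962] D 14.4 mm rms 0.50
stand scene 832 [0.4475 0.0046] D 108.1 mm rms 0.52
stand side 812 [0.4464 0.0056] D 117.1 mm rms 1.39
  return _methods._mean(a, axis=axis, dtype=dtype,
  ret = ret.dtype.type(ret / rcount)
```

View pics/crop.png

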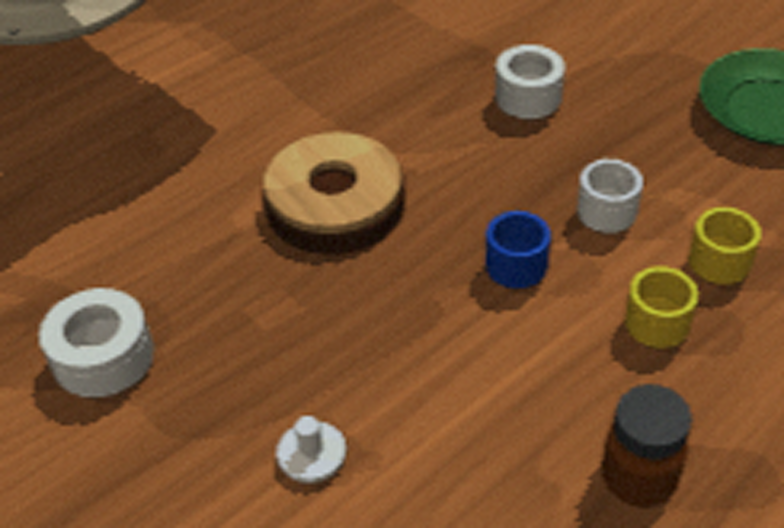

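The fitted diameters (about 72, 60 and 50 mm) confirm which pot is which: large at (218,338), medium at (430,212), small at (470,267). The blue and yellow ones are decoys. Next I move and refine with the wrist camera.

```bash
cat >> h.py <<'E'
def down(t): return np.array([np.cos(t/2),np.sin(t/2),0,0])
E
python3 - <<'E'
from h import *
from bench import env,eyes,monitor
F={n:dict(np.load(n+"0.npz")) for n in("scene","side")}
for n,s in (("blue",(425,288)),("y1",(494,316)),("y2",(526,286)),("jar",(490,375))):
    print(n,rays(F["scene"],np.array(s)*.64,.03).round(3))
ims=[]
for k,p,t in(("large",(.46,-.218),.0),("stand",(.447,.005),.0)):
    env.reach([*p,.2],down(t)); f=eyes.grab_frame("wrist"); np.savez(f"w_{k}.npz",**f); ims.append(f["frame"])
    s=monitor.sense(); print(k,s["clock"],s["position"],s["joints"].round(2),"cam",cam(f).round(3),f["view"][2,:3].round(2))
    print(proj(f,[*p,.042]),f["mtx"][0])
cv2.imwrite("pics/w1.png",cv2.resize(np.hstack(ims)[:,:,::-1],(800,300)))
E
```

```text
blue [[0.596 0.063]]
y1 [[0.705 0.097]]
y2 [[0.7  0.18]]
jar [[0.769 0.012]]
large 1.7417 [ 0.45970226 -0.21881599  0.20001031] [-0.67  0.3   1.59 -0.    1.24  0.9 ] cam [ 0.538 -0.218  0.342] [-0.31 -0.   -0.95]
[250.94145105 176.49096543] [280.13903885   0.         251.43112683]
stand 2.6833 [0.44741508 0.00372727 0.2000099 ] [-0.25  0.17  1.77 -0.    1.21  1.32] cam [0.526 0.004 0.342] [-0.31 -0.   -0.95]
[250.64727675 177.10729156] [280.13903885   0.         251.43112683]
```

View pics/w1.png

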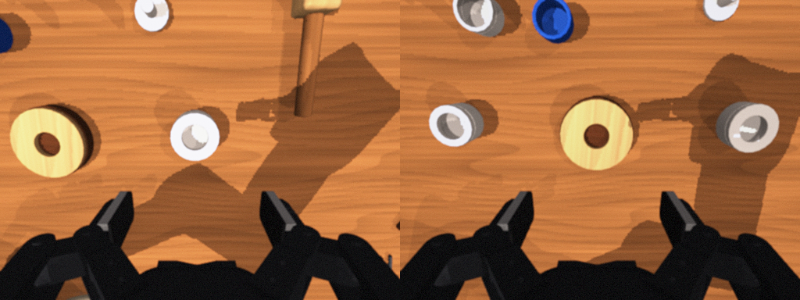

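The wrist pair shows the large pot at (195,135) on the left and the stand at (597,133) on the right. Both sit where they were predicted. I'll fit the rims on these.

Run:
```python
from h import *
def W(k): return dict(np.load(f"w_{k}.npz"))
f=W("large")
m=comp(white(f),proj(f,[.46,-.218,.042])); print(m.sum(),rim(f,m,.042),rim(f,m,.042,True))
f=W("stand"); h=cv2.cvtColor(f["frame"],cv2.COLOR_RGB2HSV); c=proj(f,[.447,.005,.03]).astype(int)
print("hsv",h[c[1],c[0]],h[c[1]-22,c[0]],h[c[1]-22,c[0]+22],h[c[1]+75,c[0]+20],h[c[1]-70,c[0]])
for s in (130,150):
  pm=((h[...,0]>=17)&(h[...,2]>130)).astype(np.uint8); 
m=comp(pm,c); print("outer",m.sum(),rim(f,m,.03),rim(f,m,.03,True))
mf=np.zeros_like(m); cs=cv2.findContours(m,cv2.RETR_CCOMP,cv2.CHAIN_APPROX_NONE)[0]
for k in cs:
    a=cv2.contourArea(k)
    if 300<a<3000:
        q=rays(f,k[:,0],.03); (cc,r)=cv2.minEnclosingCircle(q.astype(np.float32)); print("hole",a,cc,r*2e3,q.mean(0))
cv2.imwrite("pics/mask.png",m*255)
# other whites, from stand view
for n,p,z in(("medium",(.465,.208),.042),("lid",(.62,-.165),.012)):
    m=comp(white(f),proj(f,[*p,z])); print(n,m.sum(),proj(f,[*p,z]),rim(f,m,z))
```

```text
3194 (array([ 0.46097968, -0.21587533]), np.float64(0.03537930915998423), np.float64(0.00019399744039434326)) (array([ 0.46207888, -0.21592343]), np.float64(0.03597041981910913), np.float64(0.0007790353858113038))
hsv [ 11 182 115] [ 21 114 240] [ 26  96 241] [ 13 174 191] [ 13 170 209]
outer 5815 (array([0.44686055, 0.0045963 ]), np.float64(0.0534379480682604), np.float64(0.00022515834043781768)) (array([0.44735738, 0.00449798]), np.float64(0.053735667175842015), np.float64(0.0003084204418545369))
hole 843.0 (0.4468165934085846, 0.005035508889704943) 41.04996472597122 [0.44697231 0.00462834]
medium 3011 [ 63.31476043 161.36340024] (array([0.46477633, 0.20692016]), np.float64(0.029507981792123314), np.float64(0.0001724116228361209))
lid 1001 [417.31626149   4.64641647] (array([ 0.61893423, -0.17207256]), np.float64(0.009167899492154073), np.float64(0.000800228042445833))
```

```bash
cat >> h.py <<'E'
def pick(p,z,effort=40,up=.2,t=0.):
    from bench import env,monitor
    env.reach([*p,.12],down(t)); g=env.movel([*p,z],.12,guard=12); env.close_gripper(effort)
    s=monitor.sense(); print("picked stop",g,s["position"].round(4),"gap",s["finger_gap"].round(3),"F",s["gripper_force"])
    env.movel([*p,up],.15); s=monitor.sense(); print("lifted gap",s["finger_gap"].round(3),s["clock"],"fz",s["contact_force"].round(1))
def place(p,z,up=.25,t=0.):
    """z: TCP height when seated"""
    from bench import env,monitor
    env.reach([*p,up],down(t)); env.movel([*p,z+.015],.12); env.hold(.3)
    g=env.movel([*p,z-.003],.03,guard=8); s=monitor.sense()
    print("place stop",g,"dz mm",1e3*(s["position"][2]-z),s["position"].round(4),s["contact_force"].round(1)); return s["position"][2]-z
def let_go(p,up):
    from bench import env,monitor
    env.release(); env.hold(.2); env.movel([*p,up],.15); print(monitor.sense()["clock"])
E
python3 - <<'E'
from h import *
pick((.461,-.2159),.005)
st=(.4469,.0046)
d=place(st,.029,.2)
if abs(d)<.0025: let_go(st,.2)
from bench import eyes
f=eyes.grab_frame("wrist"); np.savez("w_a.npz",**f)
g=eyes.grab_frame("side")
cv2.imwrite("pics/a.png",cv2.resize(np.hstack([f["frame"],g["frame"]])[:,:,::-1],(800,300)))
m=comp(white(f),proj(f,[*st,.066])); print(rim(f,m,.066))
E
```

```text
Traceback (most recent call last):
  File "h.py", line 38, in pick
    s=monitor.sense(); print("picked stop",g,s["position"].round(4),"gap",s["finger_gap"].round(3),"F",s["gripper_force"])
                                                                          ^^^^^^^^^^^^^^^^^^^^^
AttributeError: 'float' object has no attribute 'round'
```

Only the print failed. The gripper is closed on the pot, so I continue from there.

```bash
sed -i 's/s\["finger_gap"\].round(3)/round(float(s["finger_gap"]),3)/g' h.py
python3 - <<'E'
from h import *
from bench import eyes,env,monitor
s=monitor.sense(); print(s["position"],s["finger_gap"],s["gripper_force"],s["clock"])
p=(.461,-.2159); st=(.4469,.0046)
env.movel([*p,.2],.15); s=monitor.sense(); print(s["finger_gap"],s["contact_force"])
d=place(st,.029,.2)
if abs(d)<.0025: let_go(st,.2)
f=eyes.grab_frame("wrist"); np.savez("w_a.npz",**f)
g=eyes.grab_frame("side")
cv2.imwrite("pics/a.png",cv2.resize(np.hstack([f["frame"],g["frame"]])[:,:,::-1],(800,300)))
m=comp(white(f),proj(f,[*st,.066])); print(rim(f,m,.066))
E
```

```text
[ 0.46136378 -0.21607437  0.00607764] 0.8111353852799859 44.13207433652133 5.0333
0.8108323502122905 [ 0.3110983   0.00572454 -1.11151287]
place stop True dz mm 1.1077957060784924 [0.4468 0.0046 0.0301] [-0.4  1.8  5.4]
11.3917
(array([0.44604141, 0.00484706]), np.float64(0.03512972675372628), np.float64(0.0001617991947634609))
```

View pics/a.png

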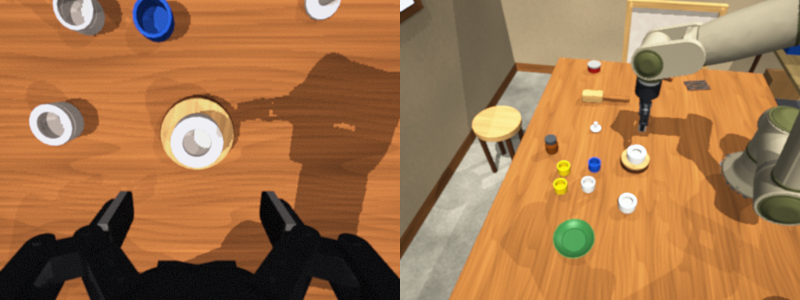

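The wrist view shows the large pot centred on the stand at (198,142). It stopped exactly 24 mm above its pick height, so it is seated. Medium pot next.

```bash
sed -i 's/    env.movel(\[\*p,up\],.15); s=monitor.sense(); print("lifted/    z0=s["position"][2]\n&/; s/^def place/    return z0\n&/' h.py; sed -n 33,46p h.py
cat >> h.py <<'E'
def look(p,zrim,D):
    """wrist look at a white rim from 134 mm of TCP above it"""
    from bench import env,eyes
    env.reach([*p,zrim+.134],down(0)); env.hold(.15); f=eyes.grab_frame("wrist")
    m=comp(white(f),proj(f,[*p,zrim])); c,r,e=rim(f,m,zrim); print("look",c.round(4),"D",2e3*r,"rms",1e3*e)
    assert abs(2*r-D)<.002 and e<5e-4 and np.hypot(*(c-p))<.008; return c,f
E
python3 - <<'E'
from h import *
from bench import eyes,env
T=np.array([.4460,.0048])
c,_=look((.4648,.207),.042,.059)
z=pick(c,.006); d=place(T,z+.060,.2)
if abs(d)<.002:
    let_go(T,.236)
    c,f=look(T,.102,.059)
    cv2.imwrite("pics/b.png",np.hstack([f["frame"],eyes.grab_frame("scene")["frame"]])[60:300:,:,::-1][:, :800] if 0 else cv2.resize(np.hstack([f["frame"],eyes.grab_frame("scene")["frame"]])[:,:,::-1],(800,300)))
E
```

```text
return r.x[:2],r.x[2],np.sqrt(np.mean(r.fun**2))
def down(t): return np.array([np.cos(t/2),np.sin(t/2),0,0])
def pick(p,z,effort=40,up=.2,t=0.):
    from bench import env,monitor
    env.reach([*p,.12],down(t)); g=env.movel([*p,z],.12,guard=12); env.close_gripper(effort)
    s=monitor.sense(); print("picked stop",g,s["position"].round(4),"gap",round(float(s["finger_gap"]),3),"F",s["gripper_force"])
    z0=s["position"][2]
    env.movel([*p,up],.15); s=monitor.sense(); print("lifted gap",round(float(s["finger_gap"]),3),s["clock"],"fz",s["contact_force"].round(1))
    return z0
def place(p,z,up=.25,t=0.):
    """z: TCP height when seated"""
    from bench import env,monitor
    env.reach([*p,up],down(t)); env.movel([*p,z+.015],.12); env.hold(.3)
    g=env.movel([*p,z-.003],.03,guard=8); s=monitor.sense()
look [0.465  0.2083] D 59.30125817934413 rms 0.14349648309244634
picked stop False [0.4654 0.2084 0.0068] gap 0.688 F 42.060062661767006
lifted gap 0.689 15.7667 fz [-0.2  0.2 -1. ]
place stop True dz mm 0.009744147082255128 [0.4458 0.0048 0.0669] [-2.6  0.   7.3]
20.4167
look [0.4454 0.005 ] D 59.37999881746011 rms 0.13904859063327887
```

View pics/b.png

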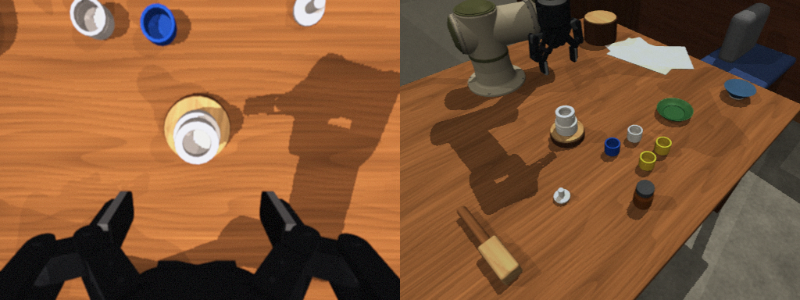

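The medium pot sits square on the large one, at (196,137) in the wrist view and (566,118) in the scene view. Small pot next, gripped on a diagonal to clear the blue and yellow decoys.

Run:
```python
from h import *
from bench import eyes,env
T=np.array([.4455,.0049]); t=-np.pi/4
c,f=look((.607,.151),.042,.048)
h=f["frame"][tuple(np.round(proj(f,[c[0],c[1]+.0215,.042])[::-1]).astype(int))]; print("rim rgb",h)
assert h.min()>120
z=pick(c,.007,t=t); d=place(T,z+.096,.23,t=t)
if abs(d)<.002:
    let_go(T,.272)
    c,f=look(T,.138,.048)
    # lid
    p=(.62,-.17); env.reach([*p,.176],down(0)); env.hold(.15); g=eyes.grab_frame("wrist"); np.savez("w_lid.npz",**g)
    m=comp(white(g),proj(g,[*p,.012])); print(m.sum(),proj(g,[*p,.012]),rim(g,m,.012))
    u,v=proj(g,[*p,.02]).astype(int); cr=cv2.resize(g["frame"][max(v-48,0):v+48,u-64:u+64],(512,384),interpolation=cv2.INTER_CUBIC); print("crop origin",u-64,max(v-48,0))
    cv2.imwrite("pics/c.png",cv2.resize(np.hstack([f["frame"],cr])[:,:,::-1],(800,300)))
```

```text
look [0.6072 0.1522] D 48.64662670703368 rms 0.1679807223884217
rim rgb [240 240 246]
picked stop False [0.6076 0.1522 0.0077] gap 0.557 F 41.56391032040119
lifted gap 0.557 25.7583 fz [-0.1 -0.5 -1.5]
place stop True dz mm -0.07700022579588961 [0.4455 0.0049 0.1036] [-1.3  0.5  5.3]
30.4667
look [0.4457 0.0054] D 48.44603751572786 rms 0.13697855275655738
1260 [252.2893083  175.32472939] (array([ 0.62372491, -0.15921395]), np.float64(0.02282034984043246), np.float64(0.0001500722021447933))
crop origin 188 129
```

View pics/c.png

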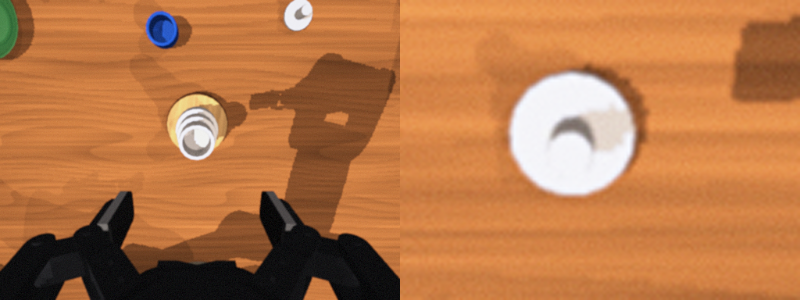

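The small pot is nested at (196,142) in the wrist view. The lid disc is at crop (572,133) with its knob at (571,155), and the 45.6 mm fit matches. Placing the lid.

Run:
```python
from h import *
from bench import eyes,env
T=np.array([.4456,.0052]); c=np.array([.6237,-.1592])
g=dict(np.load("w_lid.npz")); k=rays(g,(242.7,178.6),.04)[0]; print("knob",k)
assert np.hypot(*(k-c))<.004
z=pick(c,.016,effort=30,up=.24); d=place(T,z+.132,.24)
if abs(d)<.002:
    let_go(T,.29)
    env.reach([.40,-.25,.3],down(0)); env.hold(.2)
    a=eyes.grab_frame("scene"); b=eyes.grab_frame("side")
    cv2.imwrite("pics/d.png",cv2.resize(np.hstack([a["frame"],b["frame"]])[:,:,::-1],(800,300)))
    u,v=proj(a,[*T,.08]).astype(int); x,y=proj(b,[*T,.08]).astype(int)
    cv2.imwrite("pics/e.png",cv2.resize(np.hstack([a["frame"][v-50:v+50,u-50:u+50],b["frame"][y-50:y+50,x-50:x+50]])[:,:,::-1],(800,400),interpolation=cv2.INTER_CUBIC))
```

```text
knob [ 0.62364817 -0.15999553]
picked stop False [ 0.6238 -0.1593  0.0162] gap 0.17 F 29.23289269208908
lifted gap 0.174 36.3167 fz [-0.1 -1.3  0.1]
place stop True dz mm -0.14714780677693717 [0.4456 0.0052 0.148 ] [-2.6  1.1  8. ]
40.8667
```

View pics/e.png

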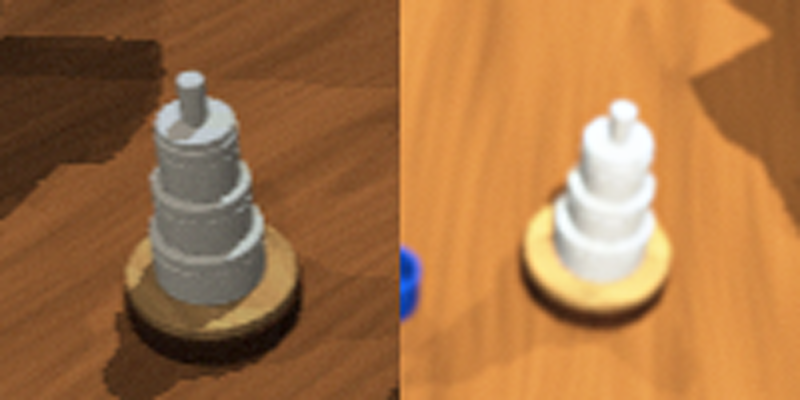

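View pics/d.png

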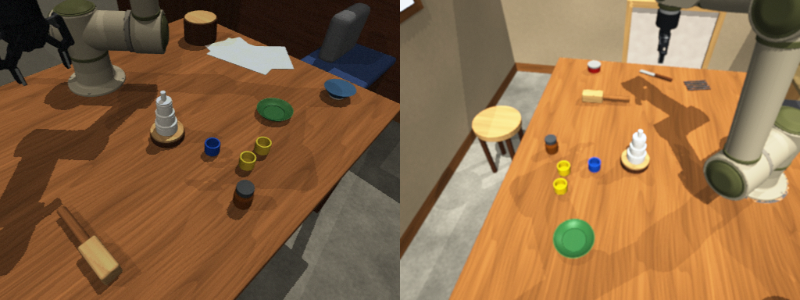

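The tower stands upright and fully nested with the lid on, at (163,120) in the scene half and (637,150) in the side half. The mallet, dish and jar have not moved, and the arm is clear.

```bash
python3 -c "
from bench import job
print(job.hand_in())"
```

```text
the job is handed in; nothing more can be done
None
```

The job is handed in: the large, medium and small pots and the lid stand upright and fully seated on the log stand, stacked in the order asked, in about 42 s of the 128 s allowed, with the mallet, green dish and amber jar untouched.

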